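Register a tube rack on the code reader and lift it off level

ROBOT

A 6-joint arm with a two-finger parallel gripper is mounted at the origin on the work surface. World frame = base frame: x ahead of the robot, y to its left, z up, the work surface at z = 0. Lengths are in mm, angles in rad, forces in N, time in s.
With the tool pointing down it reaches from about 300 to 875 mm from the base axis. Payload 4.2 kg.
Tool frame: the origin (TCP) lies at the very end of the fingers, on their centre line; the grasp point (between the pads) lies 19 mm behind it (grip_point_offset is the distance from the TCP to the grasp point, in mm); z points along the fingers, y is the line along which they close (so a half turn about z gives the same grasp; the last joint's range is limited). The gripper opens to 85 mm and grips with 20 to 120 N. Pads are 22 mm wide; open, the fingers measure 114 mm over their backs; the gripper's body (76 mm by 85 mm) begins 54 mm behind the grasp point. The pads swing forward as they close: fully open they stand 13 mm farther back than shut.
Start: joints at [1.141, 0.32, 1.565, -0, 1.257, -0.02], TCP at [229.098, 527.404, 231.338] pointing down, gripper open.
Joint ranges: [-3.11, 3.11], [-0.84, 2.01], [0.21, 2.61], [-1.34, 4.49], [0.05, 2.63], [-2.56, 2.56]. Speed limits (rad/s): [2.57, 2.57, 3.14, 3.14, 3.14, 3.14].

INTERFACE

Orientations are given as a unit quaternion [x, y, z, w].
In Python, from rig import state, snapshot, sign_off, grip_point_offset gives the robot as it stands. The module is installed in compiled form; this text tells all that it offers.
- The arm moves only by the tool carry_out, never from a script. Its argument "rows" is a list that holds one entry, the list of rows, each a list of 6 numbers: the shift along the tool's x, y, z in cm, then the turn, a rotation vector about the tool's x, y, z in degrees. A call has 1 to 12 rows; each row is the pose to reach, as a shift and turn from the pose commanded when the call began, along the tool's axes at that moment; what a row does not reach only later rows make up. A row lasts 1/8 s, in which the tool goes at most 62.5 mm and 10.7 degrees, less where a joint would pass 70% of its speed; a pose out of reach is approached as far as the arm can. A call with a gripper value outside its range is refused whole. "claw" is the closure, from -1 (fully open) to 1 (shut), set as the call begins (left out, the last holds). The fingers move at their own pace and stop on an object; "newtons" is the grip in N (left out, the last holds). Time passes only in rows, so rows that repeat a pose let the fingers close. It gives the time, the measured TCP pose, the force, the opening and the grip force at its end, in the units of the state.
- state(): the state, without advancing time (a new reading comes with each control period).
- snapshot(name): name is "side" or "top"; returns a dict with "img" (400x640x3 uint8, red, green, blue), "vfov" (degrees; the focal length in pixels is half the picture's height over the tangent of half this angle, whatever the lens; pixels are square), "cx", "cy" (the principal point, pixels), "R" (3x3) and "t" (3): a world point X has camera coordinates R X + t. Camera axes: x right, y down, z forward; pixel columns grow to the right and rows downward; lengths in mm; the calibration is good to about 2 mm. A picture is of the moment at which its call begins. There is no depth.
- sign_off(): hands the job in; it is judged then, once.
The state is a dict: "t": time; "joints": joint angles; "qd": joint speeds; "effort": joint torques, N m; "position": TCP position; "orientation": TCP orientation; "force": force on the tool from outside, world axes, zero at the start; "torque": the same for the moment, N m; "width": finger opening in mm; "finger_force": force on a finger pad.
Only numpy, scipy, OpenCV 4.12 (cv2) and the standard library are available. Lean on these libraries where they do the work, as an engineer would, in place of code of your own. Each camera call takes 0.05 s, during which the arm holds its last target. There are 200 camera calls.

TASK

Push the long tube rack on the code reader fully home against all three steel stops, so that it sits square in the corner, and keep it there for a second to be read. Then lift it straight up to about 10 cm above the reader's plate, still lined up with the reader and level, hold it steady there for two seconds, and finish while still holding it in the gripper. Do not tip the rack, and leave everything else on the bench where it is.

Things in the scene. Friction and masses are not known exactly. Their poses are not given: they have to be found in the camera images.
- reader: flat white tube-rack code reader, fixed to the bench, 200 mm (its x) x 240 mm (its y); its flat top, with a dark scanning plate flush in it, is 45 mm above the bench. Origin: centre of its underside, at bench height; z up; +x its far side (away from the robot), +y its left side as the robot sees it, turned by up to 17 degrees. Three steel stops, 12 mm high and 10 mm thick, stand on its top
- far_stop_l (a point): foot of the face of the left one of the two stops for the rack's long far side, at x = 60, y = 72 mm in the reader's frame, on its top; the face looks to the reader's -x and is 14 mm wide
- far_stop_r (a point): the same on the right one of the two far stops, at x = 60, y = -12 mm in the reader's frame; 70 mm is free between these two stops, room for a finger
- end_stop (a point): foot of the face of the stop for the rack's left end, at x = 33, y = 85 mm in the reader's frame, on its top; the face looks to the reader's -y and is 20 mm wide
- read_spot (a point): point on the reader's top (45 mm above the bench), at x = 33 mm, y = 30 mm in the reader's frame: where the centre of the rack's underside lies when the rack is home against all three stops with its axes parallel to the reader's
- rack: long white tube rack, loose, askew on the reader's top, away from the stops: 54 mm (its x) x 110 mm (its y), straight sides 40 mm high, 3 x 6 grey tube caps fixed in it reach 49 mm; 0.2 to 0.4 kg, balanced; slides when pushed low with a few N. Origin: centre of its underside; z up; +x side towards the far stops, turned at most 20 degrees from the reader. To lift, grip across its width at mid-length
- short_rack: bystander: square white rack, 54 x 54 mm, 49 mm high with its 9 capped tubes, standing on the bench to the right of the reader; origin at the centre of its underside
- stray_tube: bystander: one loose grey capped tube, 16 to 19 mm in diameter, 40 mm high, standing on the reader's top near its front left corner (about 80 mm towards -x and 105 mm towards +y of the reader's centre); origin at the centre of its underside
- pipette: bystander: white and grey hand pipette, 230 mm long, 24 mm high, lying on the bench behind the reader (beyond its +x side); origin near mid-length, on the bench
- tweezers: bystander: steel tweezers, 130 mm long, 6 mm high, lying on the bench in front of the reader; origin near mid-length, on the bench
- jar: bystander: screw-top jar, 56 mm in diameter, 85 mm high, standing on the bench to the left of the reader; origin at the centre of its underside
- cap_tray: bystander: open grey tray 90 x 120 x 30 mm on the bench, far right; origin at the centre of its underside
- tip_box: bystander: blue pipette-tip box with clear lid, 85 x 120 x 72 mm, on the bench, far left; origin at the centre of its underside

How it is judged (in metres and radians):
On the way, in this order (a step that is already met when the one before it is completed fails the run):
1. the rack rests home against all three stops of the reader (horizontal distance between rack and read_spot below 0.003 m and angle between the y axis of rack and the y axis of reader, either way round below 0.035 rad and z of rack in the frame of reader below 0.0475 m and linear speed of rack below 0.02 m/s), for 0.5 s.
2. the rack is held up clear of the reader, level and still (z of rack in the frame of reader between 0.105 and 0.205 m and horizontal distance between rack and read_spot below 0.04 m and angle between rack's own z axis and vertical below 0.07 rad and angle between the y axis of rack and the y axis of reader, either way round below 0.17 rad and linear speed of rack below 0.02 m/s and angular speed of rack below 0.15 rad/s and contact force between the fingers and rack above 1 N and contact force between rack and reader below 0.05 N), for 1 s.
At the end, for the whole second after the job is handed in: Fingers still hold the rack (over 1 N, nothing on the reader), underside 60 to 160 mm above the reader's plate, within 40 mm horizontally of read_spot and 0.17 rad of the reader's axes, tilted under 0.07 rad, slower than 0.02 m/s and 0.15 rad/s (all of step 2); the arm keeps its last pose, push and grip.
It fails at once if the rack is tipped by more than 0.35 rad (angle between rack's own z axis and vertical above 0.35 rad).
It fails at once if something else on the bench is moved by more than 20 mm (distance of any of short_rack, stray_tube, pipette, tweezers, jar, cap_tray, tip_box from where it was at the start of the episode above 0.02 m).
It fails at once if the stray tube, the jar or the short rack is knocked over (angle between any of stray_tube, jar, short_rack's own z axis and vertical above 0.5 rad).
It also fails if it takes over 64 s, if anything falls off the work surface, if the arm or the gripper's body presses on something with over 40 N, if the wrist force passes 120 N, or if a joint passes its speed limit or range.

## Working session

There is one attempt and no reset: what is moved stays moved. The work goes in short steps, Python scripts to look and compute and a tool call to move; the robot and the scene stay as the last step left them, time stands still between calls to the robot, and variables do not carry over. Pictures are saved under pics/ and viewed, at most 13 in all, crops included, and the job is handed in when it is done.

Besides the shell and the picture viewer there is one more tool, called after "Call:" as a command line: name --argument value ..., lists and objects as JSON in quotes. carry_out: Moves the arm, as the interface text tells. Its arguments: {"type":"object","properties":{"rows":{"type":"array","items":{"type":"array","items":{"type":"array","items":{"type":"number"}}}},"claw":{"type":"number"},"newtons":{"type":"number"}},"required":["rows"]}

```bash
mkdir -p pics; cat > h.py <<'E'
import numpy as np, cv2
from scipy.spatial.transform import Rotation as Ro
from rig import *
def K(s):
    f=200/np.tan(np.radians(s["vfov"])/2); return np.array([[f,0,s["cx"]],[0,f,s["cy"]],[0,0,1]])
def proj(s,X):
    X=np.atleast_2d(X).astype(float); c=X@np.array(s["R"]).T+np.array(s["t"]); p=c@K(s).T; return p[:,:2]/p[:,2:]
def unproj(s,uv,z):
    R=np.array(s["R"]);t=np.array(s["t"]); C=-R.T@t
    d=R.T@np.linalg.inv(K(s))@np.array([uv[0],uv[1],1.]); return C+d*(z-C[2])/d[2]
def save(s,n,crop=None,k=1):
    im=s["img"][:,:,::-1]
    if crop: im=im[crop[1]:crop[3],crop[0]:crop[2]]
    cv2.imwrite("pics/"+n,cv2.resize(im,None,fx=k,fy=k,interpolation=cv2.INTER_CUBIC))
E
python3 - <<'E'
from h import *
for n in("top","side"):
    s=snapshot(n); save(s,n+"0.png"); R=np.array(s["R"]); print(n,-R.T@s["t"],R[2],s["vfov"],s["cx"],s["cy"])
print(state(),grip_point_offset)
E
```

```text
top [ 319.39542482   19.46873398 1270.02167118] [ 0.20194583 -0.00176538 -0.9793951 ] 52.87814977304668 318.08700834880324 196.0816673292905
side [ 509.51084773 -811.13369214  741.15849774] [ 0.04755275  0.75949201 -0.64877625] 53.10889267149833 325.28171688318173 197.4497748595666
{'t': 0.1, 'joints': array([ 1.14102149e+00,  3.20216577e-01,  1.56555170e+00,  2.69329144e-05,
        1.25739385e+00, -1.99614245e-02]), 'qd': array([ 0.00066513, -0.00116048, -0.00425883,  0.00043039, -0.00165058,
       -0.00314436]), 'effort': array([-4.87363195e-04, -4.16403687e+01, -2.34708738e+01, -7.72485691e-05,
        4.74806133e-03,  3.28430701e-05]), 'position': array([228.89708808, 527.01488398, 230.57494728]), 'orientation': array([ 2.03479829e-01,  9.79078824e-01, -7.62123967e-04, -1.87463656e-04]), 'force': array([0.15660098, 0.11278922, 0.56763761]), 'torque': array([-0.01369703, -0.00170792,  0.0365418 ]), 'finger_force': 0.0, 'width': 85.51177382975192} 18.700000000000003
```

View pics/top0.png

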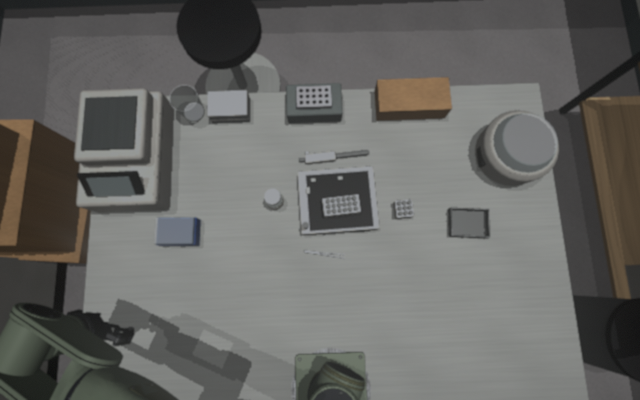

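View pics/side0.png

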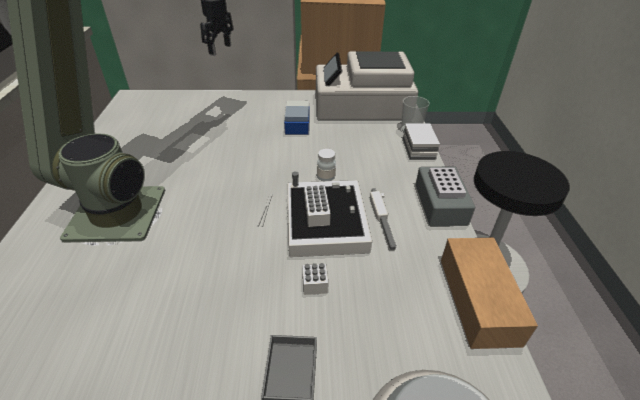

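The top view shows the reader around (338,201) and the rack around (341,205). The side view shows the reader around (328,218) and the rack at (317,205). I'll enlarge both.

```bash
python3 - <<'E'
from h import *
a=snapshot("top")["img"][155:245,285:395]; b=snapshot("side")["img"][165:260,275:385]
a=cv2.resize(a,(770,630),interpolation=cv2.INTER_CUBIC)[:600]; cv2.imwrite("pics/topc.png",a[:,:,::-1])
b=cv2.resize(b,(660,570),interpolation=cv2.INTER_CUBIC); cv2.imwrite("pics/sidec.png",b[:,:,::-1])
E
```

```text
(no output)
```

View pics/topc.png

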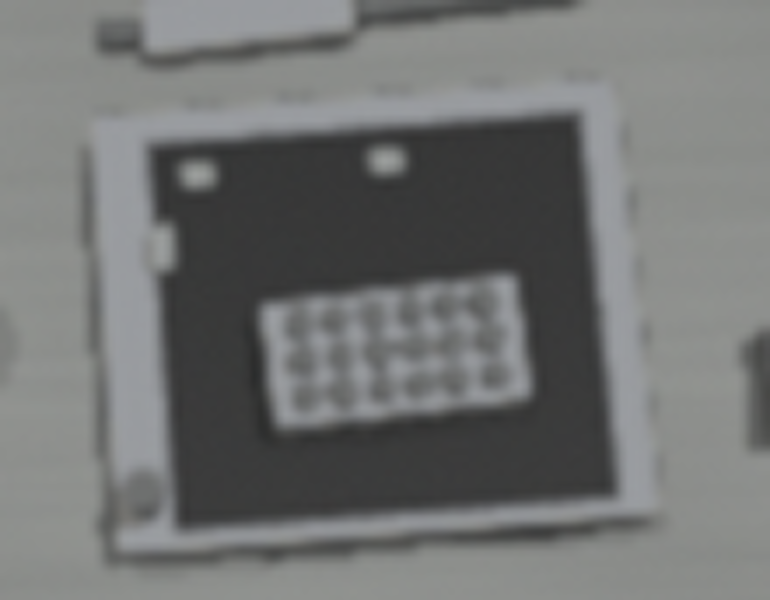

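View pics/sidec.png

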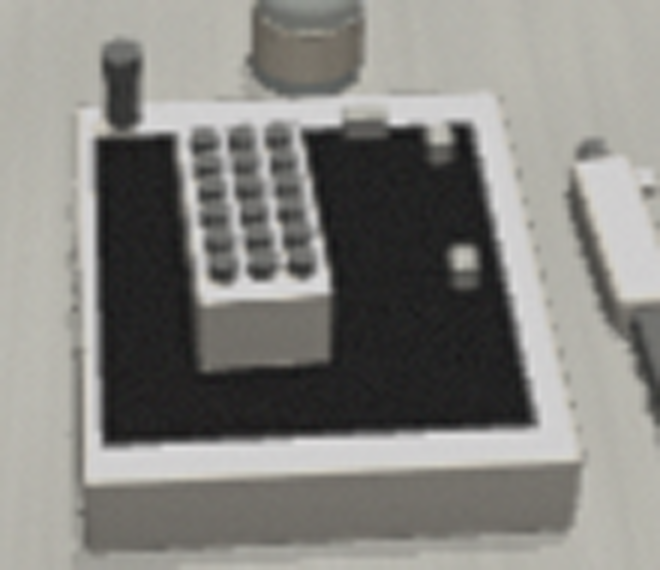

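Both crops show the corners clearly. Top crop: reader corners (93,120), (612,82), (658,518), (115,555); rack top corners (258,303), (516,273), (532,403), (278,432); stops at (197,174), (386,160), (161,248). Side crop: reader top (80,107), (495,95), (580,462), (84,487); rack near end top (197,302), (330,292) and bottom (202,370), (330,362).

```bash
cat > fit.py <<'E'
from h import *
from scipy.optimize import least_squares
T=snapshot("top");S=snapshot("side")
tc=lambda p:(285+p[0]/7,155+p[1]/7); sc=lambda p:(275+p[0]/6,165+p[1]/6)
def fit(obs,x0):
    def f(p):
        r=[]
        for s,uv,X in obs:
            X=np.array(X,float); c,n=np.cos(p[3]),np.sin(p[3])
            W=[p[0]+c*X[0]-n*X[1],p[1]+n*X[0]+c*X[1],p[2]+X[2]]
            r+=list(proj(s,W)[0]-uv)
        return np.array(r)
    return least_squares(f,x0,loss="soft_l1"),f
reader=[(T,tc(a),b) for a,b in [((93,120),(100,120,0)),((612,82),(100,-120,0)),((658,518),(-100,-120,0)),((115,555),(-100,120,0)),
 ((197,174),(65,72,12)),((386,160),(65,-12,12)),((161,248),(33,90,12))]]+\
 [(S,sc(a),b) for a,b in [((80,107),(-100,120,0)),((495,95),(100,120,0)),((580,462),(100,-120,0)),((84,487),(-100,-120,0))]]
rack=[(T,tc(a),b) for a,b in [((258,303),(27,55,40)),((516,273),(27,-55,40)),((532,403),(-27,-55,40)),((278,432),(-27,55,40))]]+\
 [(S,sc(a),b) for a,b in [((197,302),(-27,-55,40)),((330,292),(27,-55,40)),((202,370),(-27,-55,0)),((330,362),(27,-55,0))]]
if __name__=="__main__":
    for o in (reader,rack):
        for oo in (o,[q for q in o if q[0] is T]):
            r,f=fit(oo,[600,0,45,0]); print(r.x,np.degrees(r.x[3])); print(np.round(f(r.x),1))
E
python3 fit.py
```

```text
[ 5.60207510e+02 -4.30904298e+01  4.07184904e+01  3.62888887e-02] 2.0792001653668435
[-1.1 -1.   0.4 -0.9  0.2 -0.5 -0.3 -0.2 -0.1  0.  -0.2  0.1 -0.1 -0.2
 -1.4  0.1  0.  -0.1 -0.   0.6 -1.3  0.1]
[ 5.60958397e+02 -4.37670290e+01  3.09349577e+01  3.28154327e-02] 1.8801857992450732
[-0.6 -0.6  0.3 -0.2 -0.1 -0.2 -0.  -0.2  0.2  0.4 -0.1  0.6  0.3  0.2]
[ 5.34112471e+02 -5.17869482e+01  4.59959303e+01  9.97493076e-02] 5.715214334548113
[ 0.2  0.3 -0.4 -0.3  0.1 -1.3 -0.2 -0.5 -0.1 -0.1  0.  -0.2 -0.8  0.5
 -0.4  0. ]
[ 5.30337056e+02 -5.10649179e+01  5.91505823e+01  8.24046404e-02] 4.721438107668794
[ 0.2  0.3  0.   0.3  0.3 -0.4 -0.5 -0.2]
```

```bash
cat > mv.py <<'E'
from h import *
def delta(pos,yaw_deg):
    """target TCP pos, tool y at world angle yaw_deg, pointing down -> tool cm + rotvec deg"""
    s=state(); R=Ro.from_quat(s["orientation"]); a=np.radians(yaw_deg)
    y=np.array([np.cos(a),np.sin(a),0]); z=np.array([0,0,-1.]); G=Ro.from_matrix(np.c_[np.cross(y,z),y,z])
    print("shift",np.round(R.inv().apply(np.array(pos)-s["position"])/10,2),"turn",np.round(np.degrees((R.inv()*G).as_rotvec()),2))
E
python3 -c "
from mv import *
delta([533,-51.7,150],5.3)"
```

```text
shift [-50.95 -40.99   8.12] turn [-3.000e-02  2.000e-02  6.122e+01]
```

Call:
carry_out --rows '[[[-4.2,-3.4,0.7,0,0,5.1],[-8.5,-6.8,1.4,0,0,10.2],[-12.7,-10.2,2,0,0,15.3],[-17,-13.7,2.7,0,0,20.4],[-21.2,-17.1,3.4,0,0,25.5],[-25.5,-20.5,4.1,0,0,30.6],[-29.7,-23.9,4.7,0,0,35.7],[-34,-27.3,5.4,0,0,40.8],[-38.2,-30.7,6.1,0,0,45.9],[-42.5,-34.2,6.8,0,0,51],[-46.7,-37.6,7.4,0,0,56.1],[-50.95,-41,8.1,0,0,61.2]]]' --claw -1 --newtons 20

```text
t: 1.8
position: [533.8, -53.4, 150.2]
orientation: [0.675, 0.738, 0.0, 0.0]
force: [0.4, 0.6, 0.1]
width: 85.0
finger_force: 0.0
```

Call:
carry_out --rows '[[[0,0,0,0,0,0],[0,0,0,0,0,0],[0,0,0,0,0,0]]]'

```text
t: 2.17
position: [532.5, -50.5, 150.5]
orientation: [0.673, 0.74, 0.0, -0.0]
force: [0.8, 0.0, 1.1]
width: 85.2
finger_force: 0.0
```

```bash
python3 - <<'E'
from mv import *
delta([533,-51.7,51],5.3)
s=state(); print(s["position"],s["force"])
a=snapshot("side")["img"][110:260,255:405]; cv2.imwrite("pics/s2.png",cv2.resize(a,(600,600),interpolation=cv2.INTER_CUBIC)[:,:,::-1])
E
```

```text
shift [-0.12  0.04  9.95] turn [-0.   -0.02  0.11]
[532.53806086 -50.53393661 150.5073451 ] [0.82501811 0.0081809  1.07635107]
```

View pics/s2.png

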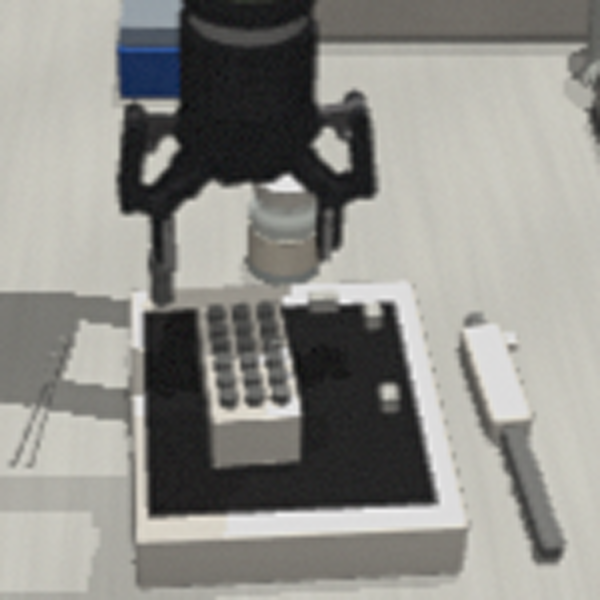

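Fingers straddle the rack in x: tips at about (160,300) and (330,255), rack centre about (248,380). The tip heights look uneven, so I'll check against projection.

```bash
python3 - <<'E'
from mv import *
S=snapshot("side"); s=state(); R=Ro.from_quat(s["orientation"])
for y in(-50,0,50):
  for x in (-11,11):
    for z in (-13,0):
      p=proj(S,s["position"]+R.apply([x,y,z]))[0]; print(y,x,z,np.round((p-[255,110])*4))
E
```

```text
-50 -11 -13 [161. 275.]
-50 -11 0 [161. 292.]
-50 11 -13 [158. 252.]
-50 11 0 [158. 270.]
0 -11 -13 [245. 269.]
0 -11 0 [245. 287.]
0 11 -13 [241. 247.]
0 11 0 [241. 264.]
50 -11 -13 [329. 264.]
50 -11 0 [328. 281.]
50 11 -13 [323. 242.]
50 11 0 [322. 259.]
```

Call:
carry_out --rows '[[[-0.1,0,2,0,0,0],[-0.1,0,4,0,0,0],[-0.1,0,5.5,0,0,0],[-0.1,0,7,0,0,0],[-0.1,0,8,0,0,0],[-0.1,0,8.6,0,0,0],[-0.1,0,9.2,0,0,0],[-0.1,0,9.5,0,0,0],[-0.1,0,9.6,0,0,0],[-0.1,0,9.6,0,0,0]]]'

```text
t: 3.52
position: [533.3, -52.7, 54.5]
orientation: [0.674, 0.739, 0.0, 0.0]
force: [0.3, -0.6, -0.0]
width: 85.6
finger_force: 0.0
```

```bash
python3 - <<'E'
from h import *
s=state(); print(s["position"],s["force"])
a=snapshot("side")["img"][130:250,265:385]; cv2.imwrite("pics/s3.png",cv2.resize(a,(600,600),interpolation=cv2.INTER_CUBIC)[:,:,::-1])
E
```

```text
[533.30778177 -52.65743995  54.4726878 ] [ 0.27987394 -0.5906074  -0.04924313]
```

View pics/s3.png

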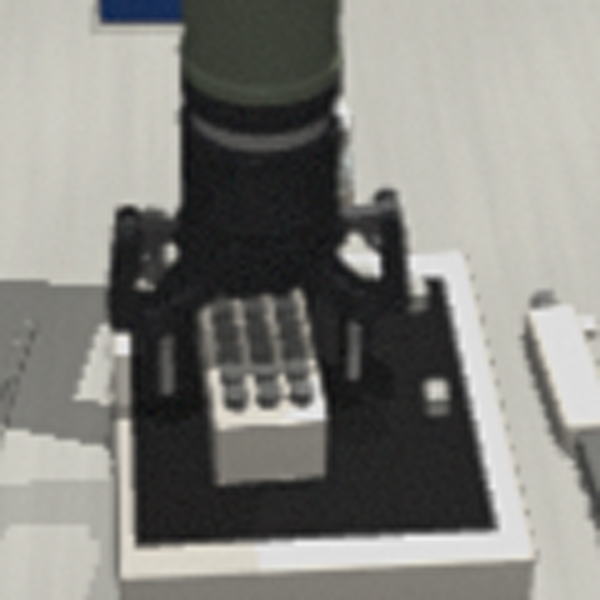

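Fingers straddle the rack cleanly (finger faces at columns 168 and 352, rack 205–325). Closing gently.

Call:
carry_out --rows '[[[0,0,0,0,0,0],[0,0,0,0,0,0],[0,0,0,0,0,0],[0,0,0,0,0,0],[0,0,0,0,0,0],[0,0,0,0,0,0],[0,0,0,0,0,0],[0,0,0,0,0,0]]]' --claw 1 --newtons 20

```text
t: 4.58
position: [533.5, -52.7, 54.6]
orientation: [0.674, 0.739, 0.0, 0.0]
force: [0.5, 0.9, 5.8]
width: 53.6
finger_force: 22.7
```

```bash
python3 - <<'E'
from mv import *
s=state();print(s["position"],s["force"],s["torque"]); z=s["position"][2]
e=np.array([-1,0]) 
delta([586,-19,z],2)
E
```

```text
[533.54333637 -52.65335041  54.60519601] [0.5287969  0.89267372 5.84596784] [-0.01197612 -0.12248722 -0.04853331]
shift [2.86 5.53 0.01] turn [0.06 0.   3.32]
```

Call:
carry_out --rows '[[[0.25,0.5,0,0,0,0.3],[0.5,1.0,-0.03,0,0,0.6],[0.8,1.5,-0.03,0,0,1],[1.05,2.0,-0.03,0,0,1.2],[1.3,2.5,-0.03,0,0,1.5],[1.6,3.0,-0.03,0,0,1.8],[1.8,3.5,-0.03,0,0,2.1],[2.1,4.0,-0.03,0,0,2.4],[2.35,4.5,-0.03,0,0,2.7],[2.6,5.0,-0.03,0,0,3],[2.85,5.5,-0.03,0,0,3.3],[2.85,5.5,-0.03,0,0,3.3]]]'

```text
t: 6.08
position: [583.3, -19.8, 54.7]
orientation: [0.694, 0.72, -0.002, -0.001]
force: [-4.9, -3.3, 8.6]
width: 53.4
finger_force: 23.2
```

Call:
carry_out --rows '[[[0,0,0,0,0,0],[0,0,0,0,0,0]]]'

```text
t: 6.32
position: [583.3, -19.8, 54.7]
orientation: [0.694, 0.72, -0.002, -0.001]
force: [-3.6, -2.7, 7.7]
width: 53.9
finger_force: 23.1
```

```bash
python3 - <<'E'
from h import *
s=state(); print(s["position"],s["force"],s["torque"])
a=snapshot("side")["img"][140:240,275:375]; a=cv2.resize(a,(600,600),interpolation=cv2.INTER_CUBIC)
cv2.imwrite("pics/s4.png",cv2.convertScaleAbs(a,alpha=1.3,beta=20)[:,:,::-1])
E
```

```text
[583.33711406 -19.81646383  54.71687078] [-3.64014042 -2.74417188  7.69589262] [-0.29105594  0.54508531 -0.05210351]
```

View pics/s4.png

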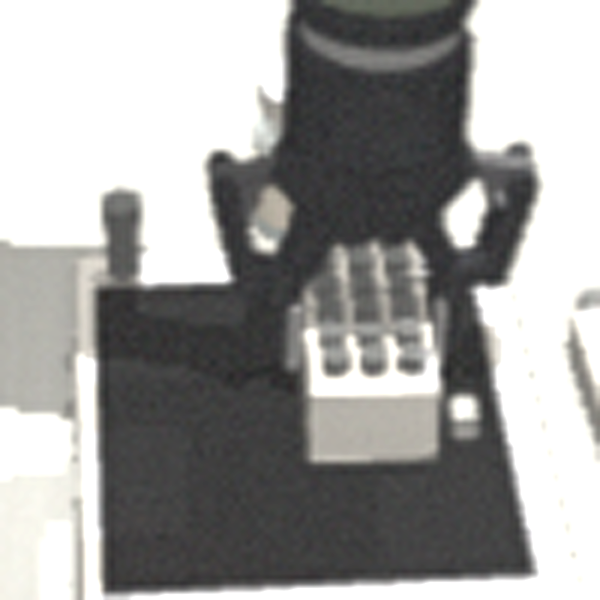

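Side view: rack gripped, its far face (col 438) about 5 mm short of far_stop_r (col 450, row 415). Push forward in small steps.

Call:
carry_out --rows '[[[0,0.1,-0.05,0,0,0],[0,0.2,-0.05,0,0,0],[0,0.3,-0.05,0,0,0],[0,0.4,-0.05,0,0,0],[0,0.4,-0.05,0,0,0],[0,0.4,-0.05,0,0,0]]]'

```text
t: 7.12
position: [585.8, -19.3, 54.8]
orientation: [0.694, 0.72, -0.003, -0.003]
force: [-5.9, -1.7, 8.4]
width: 53.8
finger_force: 23.2
```

Call:
carry_out --rows '[[[0,0.1,0,0,0,0],[0,0.2,0,0,0,0],[0,0.2,0,0,0,0],[0,0.2,0,0,0,0]]]'

```text
t: 7.62
position: [587.8, -19.1, 54.8]
orientation: [0.694, 0.72, -0.003, -0.003]
force: [-7.0, -1.1, 8.2]
width: 53.4
finger_force: 23.1
```

Call:
carry_out --rows '[[[0,0.1,0,0,0,0],[0,0.2,0,0,0,0],[0,0.2,0,0,0,0],[0,0.2,0,0,0,0]]]'

```text
t: 8.12
position: [589.8, -19.0, 54.8]
orientation: [0.694, 0.72, -0.003, -0.003]
force: [-7.0, -0.2, 9.3]
width: 53.5
finger_force: 23.1
```

Call:
carry_out --rows '[[[0,0.1,-0.1,0,0,0],[0,0.2,-0.2,0,0,0],[0,0.2,-0.2,0,0,0],[0,0.2,-0.2,0,0,0]]]'

```text
t: 8.62
position: [591.1, -19.0, 54.9]
orientation: [0.694, 0.72, -0.004, -0.004]
force: [-7.0, -1.2, -1.0]
width: 53.5
finger_force: 22.1
```

Call:
carry_out --rows '[[[0,0.1,0,0,0,0],[0,0.2,0,0,0,0],[0,0.2,0,0,0,0],[0,0.2,0,0,0,0]]]'

```text
t: 9.12
position: [591.2, -19.0, 55.0]
orientation: [0.694, 0.72, -0.005, -0.005]
force: [-11.2, -1.9, 4.1]
width: 53.5
finger_force: 22.5
```

Contact with the far stops (no advance, force rising). Now push left.

Call:
carry_out --rows '[[[0.1,0.1,0,0,0,0],[0.2,0.1,0,0,0,0],[0.3,0.1,0,0,0,0],[0.4,0.1,0,0,0,0],[0.4,0.1,0,0,0,0],[0.4,0.1,0,0,0,0]]]'

```text
t: 9.88
position: [591.2, -18.0, 55.1]
orientation: [0.693, 0.721, -0.007, -0.004]
force: [-12.8, -10.9, 4.6]
width: 53.6
finger_force: 22.7
```

Call:
carry_out --rows '[[[0.1,0,0,0,0,0],[0.2,0,0,0,0,0],[0.2,0,0,0,0,0],[0.2,0,0,0,0,0]]]'

```text
t: 10.38
position: [591.2, -16.1, 55.1]
orientation: [0.693, 0.721, -0.008, -0.004]
force: [-13.2, -12.0, 3.5]
width: 53.7
finger_force: 22.8
```

Call:
carry_out --rows '[[[0.1,0,0,0,0,0],[0.2,0,0,0,0,0],[0.2,0,0,0,0,0],[0.2,0,0,0,0,0]]]'

```text
t: 10.88
position: [591.1, -14.1, 55.2]
orientation: [0.693, 0.72, -0.008, -0.004]
force: [-14.0, -11.5, 4.8]
width: 53.6
finger_force: 22.8
```

Call:
carry_out --rows '[[[0.1,0,0,0,0,0],[0.2,0,0,0,0,0],[0.2,0,0,0,0,0],[0.2,0,0,0,0,0]]]'

```text
t: 11.38
position: [591.2, -13.2, 55.3]
orientation: [0.693, 0.721, -0.008, -0.003]
force: [-13.4, -16.3, 6.1]
width: 54.1
finger_force: 22.8
```

Call:
carry_out --rows '[[[0.1,0,0,0,0,0],[0.2,0,0,0,0,0],[0.2,0,0,0,0,0],[0.2,0,0,0,0,0]]]'

```text
t: 11.88
position: [591.2, -13.1, 55.4]
orientation: [0.693, 0.721, -0.009, -0.002]
force: [-12.7, -21.0, 5.6]
width: 54.0
finger_force: 22.9
```

```bash
python3 - <<'E'
from h import *
s=state(); print(s["position"],s["force"],s["torque"])
a=snapshot("side")["img"][140:240,275:375]; a=cv2.resize(a,(600,600),interpolation=cv2.INTER_CUBIC)
cv2.imwrite("pics/s5.png",cv2.convertScaleAbs(a,alpha=1.3,beta=20)[:,:,::-1])
E
```

```text
[591.15428607 -13.10668364  55.43251448] [-12.74061007 -21.04685295   5.60169915] [-3.39700314  2.20467383  0.34858577]
```

View pics/s5.png

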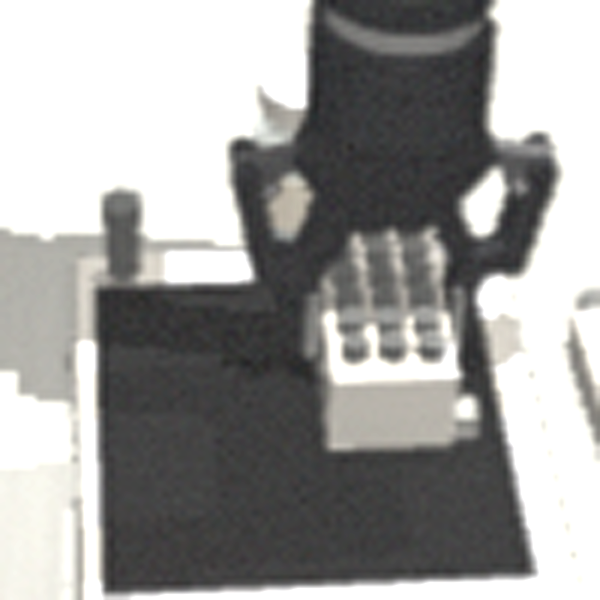

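The rack's far face now touches far_stop_r (col 458–460, row 415). The y motion stopped hard at −13.1 as well, which agrees with my estimate of home, (592,−12). Next: press a bit more forward to square it, hold, then ease off.

Call:
carry_out --rows '[[[0,0.1,0.05,0,0,0],[0,0.2,0.05,0,0,0],[0,0.2,0.05,0,0,0],[0,0.2,0.05,0,0,0],[-0.1,0.2,0.05,0,0,0],[-0.3,0.2,0.05,0,0,0],[-0.3,0.2,0.05,0,0,0],[-0.3,0.2,0.05,0,0,0],[-0.3,0.2,0.05,0,0,0],[-0.3,0.2,0.05,0,0,0],[-0.3,0.2,0.05,0,0,0],[-0.3,0.2,0.05,0,0,0]]]'

```text
t: 13.42
position: [591.3, -13.2, 55.1]
orientation: [0.693, 0.721, -0.009, -0.005]
force: [-16.8, -12.3, 10.3]
width: 53.9
finger_force: 22.8
```

Call:
carry_out --rows '[[[0,0,0,0,0,0],[0,0,0,0,0,0],[0,0,0,0,0,0],[0,0,0,0,0,0],[0,0,0,0,0,0],[0,0,0,0,0,0],[0,0,0,0,0,0],[0,0,0,0,0,0]]]'

```text
t: 14.42
position: [591.3, -13.2, 55.1]
orientation: [0.693, 0.721, -0.009, -0.005]
force: [-16.8, -13.1, 10.2]
width: 53.6
finger_force: 22.8
```

```bash
python3 - <<'E'
from fit import *
s=state(); print(s["position"],s["force"],s["torque"],s["orientation"])
ims=[snapshot("top")["img"][155:245,285:395],snapshot("side")["img"][150:240,285:395]]
a=np.vstack([cv2.resize(i,(770,630),interpolation=cv2.INTER_CUBIC)[:350] if 0 else cv2.resize(i[:60],(800,300) if 0 else (550,300),interpolation=cv2.INTER_CUBIC) for i in ims])
cv2.imwrite("pics/s6.png",cv2.convertScaleAbs(a,alpha=1.4,beta=15)[:,:,::-1])
E
```

```text
[591.35003154 -13.20126641  55.10970966] [-17.70926185 -12.02296769  10.29217747] [-1.74542     2.8024223   0.47368523] [ 0.69310339  0.7207656  -0.0089368  -0.00497775]
```

View pics/s6.png

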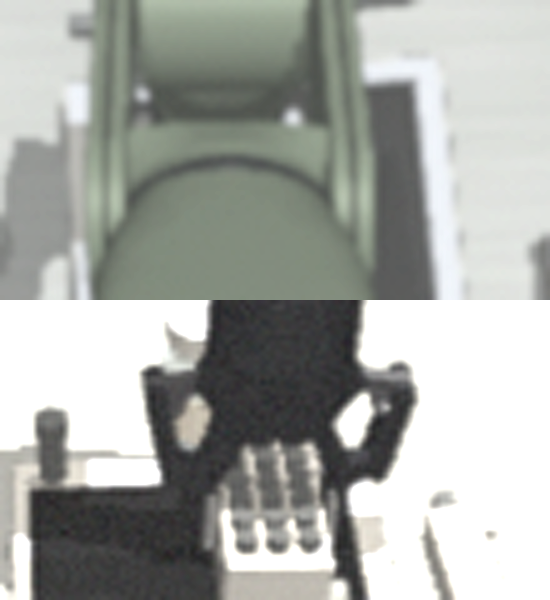

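The arm covers the rack in the top view. The side view still shows it in place against the stop. Ease the push to a light contact so it sits flat, and hold.

Call:
carry_out --rows '[[[-0.1,-0.2,0,0,0,0],[-0.2,-0.4,0,0,0,0],[-0.3,-0.6,0,0,0,0],[-0.3,-0.6,0,0,0,0],[-0.3,-0.6,0,0,0,0],[-0.3,-0.6,0,0,0,0],[-0.3,-0.6,0,0,0,0],[-0.3,-0.6,0,0,0,0],[-0.3,-0.6,0,0,0,0],[-0.3,-0.6,0,0,0,0],[-0.3,-0.6,0,0,0,0],[-0.3,-0.6,0,0,0,0]]]'

```text
t: 16.12
position: [591.1, -13.3, 54.9]
orientation: [0.694, 0.72, -0.003, -0.002]
force: [-5.8, -2.0, -3.4]
width: 53.5
finger_force: 22.0
```

```bash
python3 - <<'E'
from fit import *
s=state(); print(s["position"],s["force"],s["torque"],s["orientation"], Ro.from_quat(s["orientation"]).as_matrix()[:,2])
# home check: project predicted rack corners & stop corners into side view
rx,ry,ya=560.5,-43.5,np.radians(2)
f=lambda X:np.array([rx+np.cos(ya)*X[0]-np.sin(ya)*X[1],ry+np.sin(ya)*X[0]+np.cos(ya)*X[1],X[2]])
for X in [(6,-25,45),(60,-25,45),(6,-25,85),(60,-25,85)]: print(X,np.round((proj(S,f(X))[0]-[300,190])*12,0))
g=S["img"][190:230,300:366]; a=cv2.resize(g,(792,480),interpolation=cv2.INTER_CUBIC)
cv2.imwrite("pics/s7.png",cv2.convertScaleAbs(a,alpha=1.1,beta=10)[:,:,::-1])
E
```

```text
[591.06045068 -13.27212351  54.88000667] [-6.3136759  -2.68038803 -2.81204603] [-0.39375584  1.03647969  0.2808455 ] [ 0.69413177  0.71983784 -0.00293951 -0.00243462] [-7.58588843e-03 -8.52044228e-04 -9.99970864e-01]
(6, -25, 45) [350. 310.]
(60, -25, 45) [603. 300.]
(6, -25, 85) [356. 168.]
(60, -25, 85) [615. 159.]
```

View pics/s7.png

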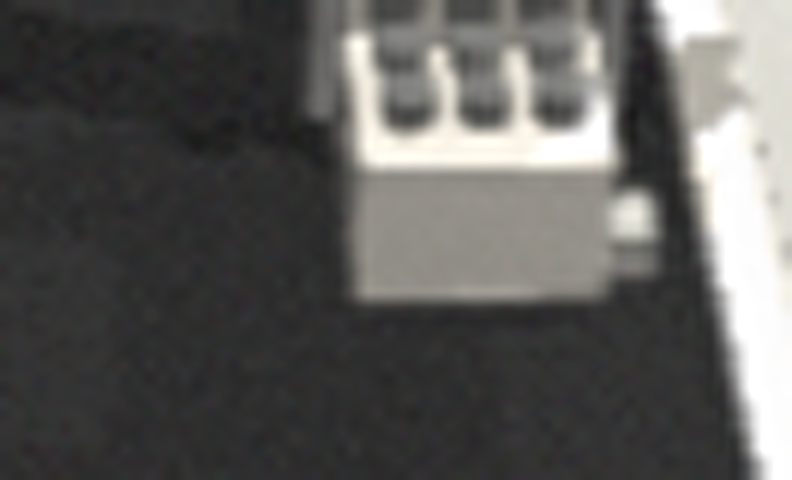

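Predicted home corners (350,310) and (603,300) against (355,300) and (607,298) in the crop, so the rack is home within a pixel. The positive z torque says the left far stop carries most of the load, so I'll yaw slightly counter-clockwise under light push to be sure it's square.

Call:
carry_out --rows '[[[0,0.2,0,0,0,-0.4],[0,0.3,0.05,0,0,-0.8],[0,0.3,0.05,0,0,-0.8],[0,0.3,0.05,0,0,-0.8],[0,0.3,0.05,0,0,-0.8]]]'

```text
t: 16.85
position: [591.4, -13.3, 54.9]
orientation: [0.69, 0.724, -0.005, -0.005]
force: [-12.9, -4.8, 5.7]
width: 53.9
finger_force: 23.7
```

```bash
cat > st.py <<'E'
from h import *
s=state(); q=s["orientation"]; y=Ro.from_quat(q).as_matrix()[:,1]; print(s["t"],s["position"],s["force"],s["torque"],"yaw",np.degrees(np.arctan2(y[1],y[0])))
E
python3 st.py
```

```text
16.85 [591.37093592 -13.33696614  54.91691641] [-12.94074348  -4.8320773    5.67915599] [-0.58701045  2.12552351 -0.55316305] yaw 2.7178084087239456
```

Call:
carry_out --rows '[[[0,0,0,0,0,-0.4],[0,0,0,0,0,-0.8],[0,0,0,0,0,-0.8],[0,0,0,0,0,-0.8],[0,0,0,0,0,-0.8]]]'

```text
t: 17.48
position: [591.1, -13.4, 54.9]
orientation: [0.686, 0.728, -0.005, -0.005]
force: [-14.1, -3.8, 6.1]
width: 53.7
finger_force: 25.7
```

```bash
python3 st.py
```

```text
17.475 [591.10476351 -13.43153636  54.92192467] [-14.10433469  -3.8222237    6.11695506] [-0.7379037   2.1738972  -0.96457368] yaw 3.4281241067193444
```

Torque reversed sign, so square lies near yaw 2.3–2.4°. Return there with a light push on both sides and hold.

Call:
carry_out --rows '[[[0.1,0,0,0,0,0.5],[0.2,0,0,0,0,1.0],[0.2,0,0,0,0,1.1],[0.2,-0.1,0,0,0,1.1],[0.2,-0.1,0,0,0,1.1],[0.2,-0.1,0,0,0,1.1],[0.2,-0.1,0,0,0,1.1],[0.2,-0.1,0,0,0,1.1],[0.2,-0.1,0,0,0,1.1],[0.2,-0.1,0,0,0,1.1],[0.2,-0.1,0,0,0,1.1],[0.2,-0.1,0,0,0,1.1]]]'

```text
t: 18.98
position: [591.4, -13.1, 54.9]
orientation: [0.691, 0.723, -0.005, -0.003]
force: [-10.7, -8.2, 3.4]
width: 53.6
finger_force: 23.4
```

```bash
python3 st.py
```

```text
18.975 [591.3546636  -13.05322796  54.89558122] [-10.68030889  -8.22584339   3.43055251] [-1.20251378  1.75824443  0.2760773 ] yaw 2.638137492746437
```

Call:
carry_out --rows '[[[0,0,0,0,0,0],[0,0,0,0,0,0],[-0.1,-0.2,0,0,0,0],[-0.3,-0.4,0,0,0,0],[-0.4,-0.6,0,0,0,0],[-0.4,-0.6,0,0,0,0]]]' --newtons 45

```text
t: 19.73
position: [590.9, -15.0, 56.1]
orientation: [0.691, 0.722, 0.001, 0.001]
force: [0.5, -0.6, -3.7]
width: 53.3
finger_force: 47.8
```

Call:
carry_out --rows '[[[0,0,-0.3,0,0,0],[0,0,-0.8,0,0,0],[0,0,-1.5,0,0,0],[0,0,-2.5,0,0,0],[0,0,-3.5,0,0,0],[0,0,-4.5,0,0,0],[0,0,-5.5,0,0,0],[0,0,-6.5,0,0,0],[0,0,-7.5,0,0,0],[0,0,-8.5,0,0,0],[0,0,-9.4,0,0,0],[0,0,-10,0,0,0]]]'

```text
t: 21.22
position: [590.2, -15.1, 156.8]
orientation: [0.691, 0.723, 0.0, 0.0]
force: [0.0, 0.1, -4.3]
width: 53.5
finger_force: 47.9
```

Call:
carry_out --rows '[[[0,0,0,0,0,0],[0,0,0,0,0,0],[0,0,0,0,0,0],[0,0,0,0,0,0],[0,0,0,0,0,0],[0,0,0,0,0,0],[0,0,0,0,0,0],[0,0,0,0,0,0],[0,0,0,0,0,0],[0,0,0,0,0,0],[0,0,0,0,0,0],[0,0,0,0,0,0]]]'

```text
t: 22.72
position: [590.1, -15.0, 156.1]
orientation: [0.691, 0.723, 0.0, -0.0]
force: [0.5, 0.1, -3.6]
width: 53.3
finger_force: 47.8
```

Call:
carry_out --rows '[[[0,0,0,0,0,0],[0,0,0,0,0,0],[0,0,0,0,0,0],[0,0,0,0,0,0],[0,0,0,0,0,0],[0,0,0,0,0,0],[0,0,0,0,0,0],[0,0,0,0,0,0],[0,0,0,0,0,0],[0,0,0,0,0,0],[0,0,0,0,0,0],[0,0,0,0,0,0]]]'

```text
t: 24.22
position: [590.1, -15.1, 156.1]
orientation: [0.691, 0.722, 0.0, -0.0]
force: [0.1, 0.1, -3.9]
width: 53.3
finger_force: 47.8
```

```bash
python3 st.py; python3 - <<'E'
from h import *
a=snapshot("side")["img"][100:250,255:405]
cv2.imwrite("pics/s8.png",cv2.resize(a,(600,600),interpolation=cv2.INTER_CUBIC)[:,:,::-1])
E
```

```text
24.225 [590.10118435 -15.06068276 156.1189948 ] [ 0.08599426  0.13710907 -3.9087917 ] [0.00920375 0.00353629 0.02742666] yaw 2.521412936289877
```

View pics/s8.png

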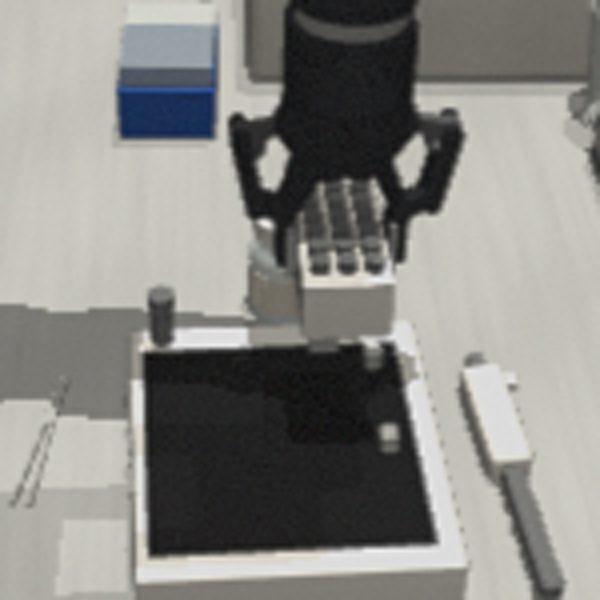

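The rack hangs level in the gripper (image 300–393, 270–335), about 10 cm above the plate. The bystanders in view, including the stray tube at (160,315), haven't moved. Handing in.

```bash
python3 -c "from rig import *; print(sign_off())"
```

```text
the job is handed in; nothing more can be done
None
```

I pushed the rack home against all three stops, held it there for over a second, and lifted it level to about 10 cm above the plate. I handed the job in with the rack still gripped. Forces and camera views agree with this, but sign-off returned no verdict.

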